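# Hold a spring clip open astride an order card

### The arm

A 6-joint arm with a two-finger parallel gripper is mounted at the origin on the work surface. World frame = base frame: x ahead of the robot, y to its left, z up, the work surface at z = 0. Lengths are in m, angles in degrees, forces in N, time in s.
With the tool pointing down it reaches from about 0.3 to 0.75 m from the base axis. Payload 8.5 kg.
Tool frame: the origin (TCP) lies on the centre line of the jaws, within the pads' length; the fingertips stand 19 mm ahead of it and the grasp point (between the pads) is the TCP (env.tcp_to_tips is the z of the fingertips in the tool frame, in m); z points along the fingers, y is the line along which they close (so a half turn about z gives the same grasp; the last joint's range is limited). The gripper opens to 85 mm and grips with 20 to 120 N. Pads are 22 mm wide; open, the fingers measure 114 mm over their backs; the gripper's body (76 mm by 85 mm) begins 54 mm behind the grasp point. The pads swing forward as they close: fully open they stand 13 mm farther back than shut.
Start: joints at [55.903, 21.807, 74.336, -0, 83.858, -12.336], TCP at [0.204, 0.511, 0.25] pointing down, gripper open.
Joint ranges: [-178.18, 178.18], [-50.72, 133.34], [12.68, 142.11], [-81.47, 261.47], [9.98, 163.14], [-165.26, 165.26]. Speed limits (degrees/s): [136.94, 136.94, 180, 180, 180, 180].

### API

Orientations are given as a 3x3 rotation matrix whose columns are the frame's x, y, z axes.
In Python, from rig import env gives the robot as it stands.
- The arm moves only by the tool servo_tool, never from a script. Its argument "steps" is a list of rows, each an object of numbers: "tx", "ty", "tz": the shift along the world's x, y, z in cm; "yaw": the turn about the world's z in degrees; "claw": the finger opening in cm, from 0 to 8.54. In form: [{"tx": .., "ty": .., "tz": .., "yaw": .., "claw": ..}, ...]. A call has 1 to 20 rows; each row shifts and turns the commanded pose from where the row before left it; what a row does not reach is not made up. A row lasts 1/10 s, in which the tool goes at most 50 mm and 8.59 degrees, less where a joint would pass 70% of its speed; a pose out of reach is approached as far as the arm can. A call with a gripper value outside its range is refused whole. The fingers move at their own pace and stop on an object; "newtons" is the grip in N (left out, the last holds). Time passes only in rows, so rows that do not move let the fingers close. It gives the time, the measured TCP pose, the force, the opening and the grip force at its end, in the units of the state.
- env.observe(): the state, without advancing time (a new reading comes with each control period).
- env.get_image(name): name is "side" or "top"; returns (picture, depth): 480x640x3 uint8, red, green, blue; 480x640 float32, m along the optical axis (not along the pixel's ray), 0 where there is no reading.
- env.camera_model(name): a dict with "fovy" (degrees; the focal length in pixels is half the picture's height over the tangent of half this angle, whatever the lens; pixels are square), "cx", "cy" (the principal point, pixels), "dist_coeffs" ([k1, k2, p1, p2, k3] as OpenCV has them; the pictures are not rectified), "T" (4x4, takes a point from camera to world coordinates). Camera axes: x right, y down, z forward; pixel columns grow to the right and rows downward; lengths in m; the calibration is good to about 2 mm. A picture is of the moment at which its call begins. camera_model takes no time and is no camera call.
- env.close_job(): hands the job in; it is judged then, once.
The state is a dict: "time_s": time; "q": joint angles; "qvel": joint speeds; "joint_efforts": joint torques, N m; "position": TCP position; "tool_rot": TCP orientation; "ft_force": force on the tool from outside, world axes, zero at the start; "wrist_torque": the same for the moment, N m; "grip_width": finger opening in m; "gripper_force": force on a finger pad.
Only numpy, scipy, OpenCV 4.12 (cv2) and the standard library are available. Lean on these libraries where they do the work, as an engineer would, in place of code of your own. Each camera call takes 0.05 s, during which the arm holds its last target. There are 200 camera calls.

### The job

A steel spring clip is parked on the bench's upright steel plate. Pinch its two thumb tails so that it opens, lift it off, and hold it gaping, at least half open, astride the middle of the top edge of the taller of the two standing cards: one jaw on each side, the jaw tips about a centimetre or more below the edge and nothing of the clip touching the card, so that a packing slip can be slipped in beside it. Finish while holding the clip squeezed open there, do not let it close or let go of it, and leave the card stands, the jar and the can standing where they are.

Things in the scene. Friction and masses are not known exactly. Their poses are not given: they have to be found in the camera images.
- clip: Spring clip (like a big bag or bulldog clip), 70 g, steel, black thumb plates. Origin on its pivot, mid width; y along the pivot (clip width), x the line along which jaws part and tails are pinched, z from jaws up to tails. This body is its -x half. Starts upright, jaws biting the rail's plate, y along the plate, pivot 12 mm above the plate's edge, jaw tips 20 mm below it.
- clip_half (a joint): Opening angle (rad) of the +x half about the pivot, spring-closed. 0 = parked, jaws 3 mm apart; -0.09 = jaws shut; 0.28 = jaws 12 mm apart; 0.44 = 17 mm, tails 19.5 mm over their outer faces; 0.6 = fully open at its stop, 22 mm, tails 12 mm. Pinch: about 5 N to start, 9 N at 0.44. Pinched from both sides, each half turns half of it, so clip then leans by half this angle.
- tail_a (a point): Centre of the outer face of the thumb plate of the clip (-x) half: 34 mm above the pivot. The plate is 30 mm wide (along y), 18 mm tall, 4 mm thick; its top is 43 mm above the pivot. Parked, the two plates lean outward by 0.22 rad and measure 39 mm over their tops; pinched to 19.5 mm they are parallel and upright.
- tail_b (a point): The same point on the thumb plate of the other (+x) half.
- jaw_a (a point): Tip of the jaw of the clip half: middle of the lower inner edge of its lip, 32 mm below the pivot. The lip is 45 mm wide (along y), 6 mm thick and 8 mm tall.
- jaw_b (a point): Tip of the jaw of the other half: middle of the lower inner edge of its lip, made alike. The pivot pin between the jaws is 8 mm thick, so the card can enter at most 28 mm between them.
- rail_edge (a point): Middle of the top edge of the steel parking plate, 62 mm above the bench; the plate is 3 mm thick (x) and 100 mm long (y), z up, on a dark foot 70 x 110 x 8 mm fixed to the bench. The clip may sit up to 20 mm to either side of the middle.
- tall_card: The taller card stand, free-standing, 0.7 kg: dark steel foot 85 (x) x 100 (y) x 14 mm with an upright stiff white card 3 mm thick (x), 90 mm wide (y), its top edge 140 mm above the bench. Origin under the centre of the foot, z up. The low card's stand looks the same but its card is lower and wider.
- tall_card_edge (a point): Middle of the top edge of the tall card, 140 mm above the bench; x across the card's thickness, y along its edge, z up.
- low_card: The lower card stand, to be left alone: same foot, card 130 mm wide (y), top edge only 85 mm above the bench. Origin under the centre of the foot.
- jar: Glass jar with a screw cap, 72 mm diameter, 115 mm tall, to be left alone. Origin under its centre.
- can: Metal food can with a paper label, 74 mm diameter, 105 mm tall, to be left alone. Origin under its centre.
There are look-alikes about, which are no part of the job. Leave any blue or yellow look-alike of the clip alone. Leave any green look-alike of the tall_card alone.

How it is judged (in metres and radians):
On the way:
1. the clip is pinched open and lifted clear above the parking plate (z of each of jaw_a, jaw_b in the frame of rail_edge above 0.005 m and value of joint clip_half above 0.15 rad and contact force between the fingers and clip above 2 N), for 0.1 s.
At the end, for the whole second after the job is handed in: The fingers pinch the clip (over 2 N), open over 0.28 rad and at rest; its jaw tips lie on opposite sides of the tall card, each 5 mm or more below the top edge and within 22.5 mm of its middle; clip and card stand do not touch (under 0.3 N); the card is upright (((x of jaw_a in the frame of tall_card_edge below -0.0025 m and x of jaw_b in the frame of tall_card_edge above 0.0025 m) or (x of jaw_b in the frame of tall_card_edge below -0.0025 m and x of jaw_a in the frame of tall_card_edge above 0.0025 m)) and z of each of jaw_a, jaw_b in the frame of tall_card_edge below -0.005 m and y of jaw_a in the frame of tall_card_edge between -0.0225 and 0.0225 m and y of jaw_b in the frame of tall_card_edge between -0.0225 and 0.0225 m and value of joint clip_half above 0.28 rad and contact force between the fingers and clip above 2 N and contact force between clip and tall_card below 0.3 N and linear speed of clip below 0.03 m/s and angle between tall_card's own z axis and vertical below 0.05 rad); the arm keeps its last pose, push and grip.
It fails at once if a card stand, the jar or the can is pushed more than 30 mm or tipped ((distance of tall_card from where it was at the start of the episode above 0.03 m or angle between tall_card's own z axis and vertical above 0.35 rad) or (distance of low_card from where it was at the start of the episode above 0.03 m or angle between low_card's own z axis and vertical above 0.35 rad) or (distance of jar from where it was at the start of the episode above 0.03 m or angle between jar's own z axis and vertical above 0.35 rad) or (distance of can from where it was at the start of the episode above 0.03 m or angle between can's own z axis and vertical above 0.35 rad)).
It also fails if it takes over 38 s, if anything falls off the work surface, if the arm or the gripper's body presses on something with over 40 N, if the wrist force passes 120 N, or if a joint passes its speed limit or range.

## Working session

There is one attempt and no reset: what is moved stays moved. The work goes in short steps, Python scripts to look and compute and a tool call to move; the robot and the scene stay as the last step left them, time stands still between calls to the robot, and variables do not carry over. Pictures are saved under pics/ and viewed, at most 10 in all, crops included, and the job is handed in when it is done.

Besides the shell and the picture viewer there is one more tool, called after "Request:" as a command line: name --argument value ..., lists and objects as JSON in quotes. servo_tool: Moves the arm, as the interface text tells. Its arguments: {"type":"object","properties":{"steps":{"type":"array"},"newtons":{"type":"number"}},"required":["steps"]}

```bash
mkdir -p pics
cat > h.py <<'E'
import numpy as np,cv2
from rig import env
def K(n):
    m=env.camera_model(n);f=240/np.tan(np.radians(m["fovy"])/2)
    return np.array([[f,0,m["cx"]],[0,f,m["cy"]],[0,0,1.]]),np.array(m["dist_coeffs"],float),np.array(m["T"])
def rays(n,px):
    k,d,T=K(n);u=cv2.undistortPoints(np.array(px,float).reshape(-1,1,2),k,d).reshape(-1,2)
    return T[:3,3],np.c_[u,np.ones(len(u))]@T[:3,:3].T
def onz(n,px,z):
    o,r=rays(n,px);return o+r*((z-o[2])/r[:,2])[:,None]
def depthpts(n,px,D):
    o,r=rays(n,px);p=np.array(px,int).reshape(-1,2);return o+r*D[p[:,1],p[:,0]][:,None]
def proj(n,P):
    k,d,T=K(n);Ti=np.linalg.inv(T);return cv2.projectPoints(np.array(P,float).reshape(-1,3),cv2.Rodrigues(Ti[:3,:3])[0],Ti[:3,3],k,d)[0].reshape(-1,2)
E
python3 - <<'E'
from h import *
for n in("side","top"):
    I,D=env.get_image(n);np.savez("f_"+n,I=I,D=D);cv2.imwrite(f"pics/{n}0.png",I[:,:,::-1]);k,d,T=K(n);print(n,k[0,0],d,T.round(3).tolist(),(D>0).mean())
print(env.observe())
E
```

```text
side 493.45651538480314 [-0.07661632  0.          0.          0.          0.        ] [[0.965, -0.157, 0.208, 0.373], [-0.261, -0.615, 0.744, -0.569], [0.011, -0.773, -0.634, 0.594], [0.0, 0.0, 0.0, 1.0]] 0.9960579427083334
top 529.7413752289093 [-0.14635471  0.          0.          0.          0.        ] [[-0.016, -0.996, 0.086, 0.468], [-1.0, 0.014, -0.022, 0.023], [0.021, -0.087, -0.996, 0.995], [0.0, 0.0, 0.0, 1.0]] 0.9960286458333333
{'time_s': 0.1, 'q': array([ 5.59028155e+01,  2.18370475e+01,  7.43789619e+01, -1.31758809e-03,
        8.38588950e+01, -1.23359208e+01]), 'qvel': array([-0.06310825, -0.07736715, -0.17031443, -0.01797206, -0.00937632,
       -0.08662452]), 'joint_efforts': array([ 3.72409355e-03, -4.49218154e+01, -2.31656420e+01, -9.30023862e-05,
        3.69057641e-03, -6.33131026e-05]), 'position': array([0.2037776 , 0.51059788, 0.24978281]), 'tool_rot': array([[-9.28737513e-01,  3.70737268e-01, -7.13952361e-04],
       [ 3.70737866e-01,  9.28736903e-01, -1.09540036e-03],
       [ 2.56968166e-04, -1.28202858e-03, -9.99999145e-01]]), 'ft_force': array([-0.59581972, -0.2874632 , -0.83115663]), 'wrist_torque': array([-0.00378899,  0.02577255, -0.03523685]), 'gripper_force': 0.0, 'grip_width': 0.08516318756606374}
```

View pics/top0.png

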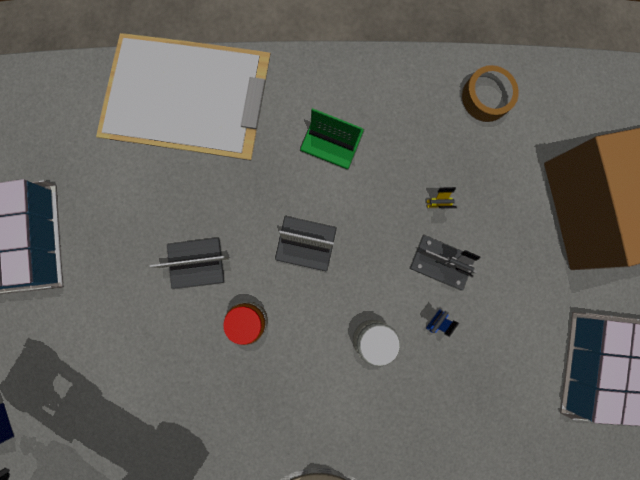

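View pics/side0.png

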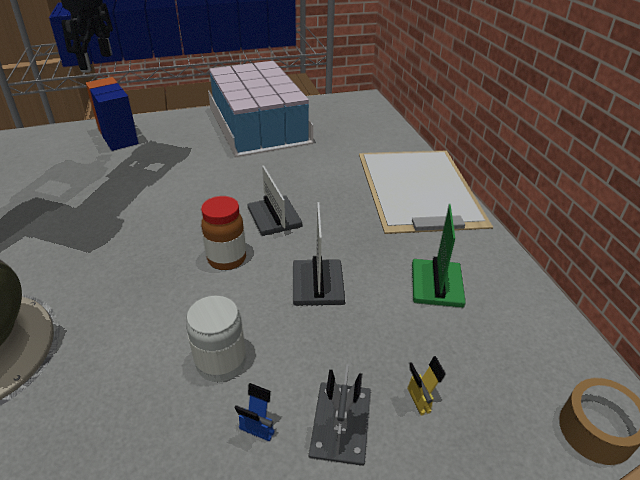

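The top view shows the rail foot at about (443,262), with the clip's black tails at (470,256), and the tall card at (306,240). The low card is at (190,262), the jar at (244,325) and the can at (379,345). The side view shows the clip at (343,395) and the tall card at (319,240).

Run:
```python
from h import *
d={n:np.load(f"f_{n}.npz") for n in("top","side")}
def line(P,name):
    c=P.mean(0);w,v=np.linalg.eigh(np.cov((P-c)[:,:2].T));a=v[:,1];s=(P-c)[:,:2]@a
    r=cv2.minAreaRect(P[:,:2].astype(np.float32)*1000)
    print(name,len(P),c.round(4),"ang",round(np.degrees(np.arctan2(a[1],a[0]))%180,1),"ext",(s.min()).round(4),s.max().round(4),"z",P[:,2].min().round(3),P[:,2].max().round(3),"rect",np.round(r[0],1),np.round(r[1],1),round(r[2],1))
def reg(n,b):
    x0,x1,y0,y1=b;X,Y=np.meshgrid(range(x0,x1),range(y0,y1));px=np.c_[X.ravel(),Y.ravel()]
    P=depthpts(n,px,d[n]["D"]);return px,P,d[n]["I"][px[:,1],px[:,0]].astype(int)
for n,bc,bt in(("top",(405,490,225,300),(268,345,208,278)),("side",(300,385,355,470),(280,350,195,310))):
    px,P,C=reg(n,bc);z=P[:,2]
    for lo,hi,nm in((.004,.014,"railfoot"),(.055,.068,"plate"),(.09,.13,"tails"),(.108,.13,"tailtop")):
        m=(z>lo)&(z<hi)
        if m.sum()>5: line(P[m],n+" "+nm)
    m=(z>.09)&(z<.13)
    lab,cn=cv2.connectedComponents((m.reshape(bc[3]-bc[2],bc[1]-bc[0])*255).astype(np.uint8))
    for i in range(1,lab):
        q=P[cn.ravel()==i]
        if len(q)>8: line(q,"  comp%d"%i); 
    px,P,C=reg(n,bt);z=P[:,2]
    for lo,hi,nm in((.01,.018,"cardfoot"),(.13,.15,"cardtop"),(.04,.15,"card")):
        m=(z>lo)&(z<hi)
        if m.sum()>5: line(P[m],n+" "+nm)
    m=(C.min(1)>130)
    if m.sum()>5:line(P[m],n+" white"); 
out=[cv2.resize(d["top"]["I"][220:305,400:495,::-1],None,fx=4.2,fy=4.2,interpolation=2),cv2.resize(d["side"]["I"][360:465,295:390,::-1],None,fx=4.2,fy=4.2,interpolation=2)]
h=max(o.shape[0] for o in out);cv2.imwrite("pics/c1.png",np.hstack([cv2.copyMakeBorder(o,0,h-o.shape[0],0,0,0) for o in out]))
```

```text
top railfoot 1560 [ 0.5007 -0.2355  0.0076] ang 49.5 ext -0.088 0.0769 z 0.004 0.014 rect [ 502.8 -247.1] [134.7 152.7] 1.0
top plate 82 [ 0.5067 -0.2305  0.0606] ang 64.5 ext -0.0637 0.0351 z 0.055 0.068 rect [ 501.4 -243.8] [98.4 14.4] 60.2
top tails 223 [ 0.4989 -0.2599  0.1076] ang 156.4 ext -0.0157 0.0231 z 0.09 0.121 rect [ 495.1 -259.2] [31.4 38.8] 66.8
top tailtop 122 [ 0.4969 -0.2592  0.1147] ang 157.6 ext -0.0178 0.0212 z 0.108 0.121 rect [ 495.1 -259.2] [31.4 38.8] 66.8
  comp1 144 [ 0.5082 -0.2641  0.1066] ang 65.2 ext -0.0151 0.0142 z 0.09 0.12 rect [ 508.  -264.4] [29.2 10.9] 66.4
  comp2 79 [ 0.4818 -0.2522  0.1095] ang 64.5 ext -0.0169 0.0145 z 0.09 0.121 rect [ 482.  -253.7] [31.4 11. ] 61.7
top cardfoot 1813 [0.5403 0.0152 0.0137] ang 77.1 ext -0.05 0.05 z 0.01 0.018 rect [541.6  14.8] [99.9 84.8] 76.8
top cardtop 133 [0.5414 0.0146 0.1387] ang 76.7 ext -0.0447 0.0451 z 0.13 0.143 rect [541.7  14.7] [89.8  3.2] 76.6
top card 350 [0.5407 0.015  0.1061] ang 76.7 ext -0.045 0.0449 z 0.04 0.143 rect [541.6  14.8] [89.9  3.4] 76.6
top white 82 [0.5411 0.0133 0.1399] ang 
[... 573 characters left out ...]
mp1 251 [ 0.4829 -0.2574  0.1073] ang 65.6 ext -0.0138 0.0167 z 0.09 0.118 rect [ 483.8 -256.2] [30.5 11.1] 67.0
  comp2 237 [ 0.5088 -0.269   0.1073] ang 67.6 ext -0.0133 0.0182 z 0.09 0.119 rect [ 509.5 -266.5] [31.5 10.9] 66.3
side cardfoot 2035 [0.5403 0.0387 0.0134] ang 90.3 ext -0.0846 0.234 z 0.01 0.018 rect [552.6 114. ] [314.1  95.1] 84.2
side cardtop 95 [0.5412 0.009  0.1383] ang 76.8 ext -0.0416 0.0495 z 0.13 0.141 rect [542.3  12.7] [91.2  3.1] 76.8
side card 386 [0.5321 0.0401 0.0937] ang 96.3 ext -0.0713 0.136 z 0.04 0.141 rect [536.2  72.9] [ 30.8 207.3] 5.3
side white 143 [0.5454 0.0437 0.0872] ang 79.6 ext -0.6336 0.2276 z -0.002 0.594 rect [ 504.5 -155.5] [861.3 104.2] 79.3
```

View pics/c1.png

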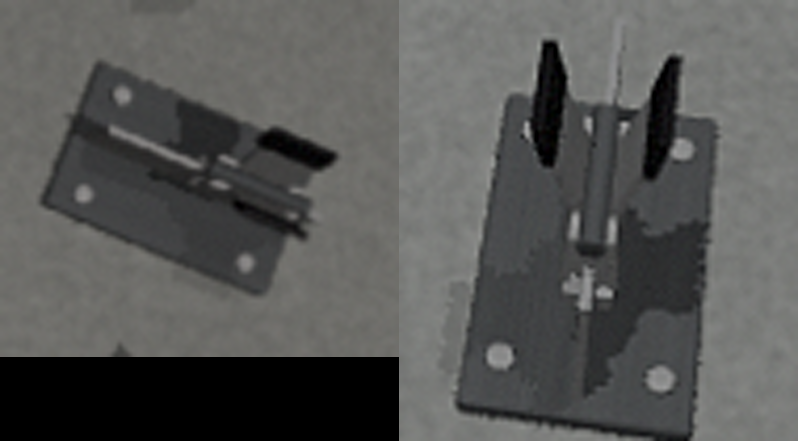

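The clip centre is about (0.4955, -0.260), with its width at 67°. The card edge is about (0.541, 0.0145), at 76.7°. The measured sizes match the given ones: 39 mm over the tails, 90 x 3 mm card, heights 0.118 and 0.14. I'll travel to above the clip.

Request:
servo_tool --steps '[{"tx": 1.46,"ty": -3.86,"tz": 0,"yaw": -4.56,"claw": 6.5},{"tx": 1.46,"ty": -3.86,"tz": 0,"yaw": -4.56,"claw": 6.5},{"tx": 1.46,"ty": -3.86,"tz": 0,"yaw": -4.56,"claw": 6.5},{"tx": 1.46,"ty": -3.86,"tz": 0,"yaw": -4.56,"claw": 6.5},{"tx": 1.46,"ty": -3.86,"tz": 0,"yaw": -4.56,"claw": 6.5},{"tx": 1.46,"ty": -3.86,"tz": 0,"yaw": -4.56,"claw": 6.5},{"tx": 1.46,"ty": -3.86,"tz": 0,"yaw": -4.56,"claw": 6.5},{"tx": 1.46,"ty": -3.86,"tz": 0,"yaw": -4.56,"claw": 6.5},{"tx": 1.46,"ty": -3.86,"tz": 0,"yaw": -4.56,"claw": 6.5},{"tx": 1.46,"ty": -3.86,"tz": 0,"yaw": -4.56,"claw": 6.5},{"tx": 1.46,"ty": -3.86,"tz": 0,"yaw": -4.56,"claw": 6.5},{"tx": 1.46,"ty": -3.86,"tz": 0,"yaw": -4.56,"claw": 6.5},{"tx": 1.46,"ty": -3.86,"tz": 0,"yaw": -4.56,"claw": 6.5},{"tx": 1.46,"ty": -3.86,"tz": 0,"yaw": -4.56,"claw": 6.5},{"tx": 1.46,"ty": -3.86,"tz": 0,"yaw": -4.56,"claw": 6.5},{"tx": 1.46,"ty": -3.86,"tz": 0,"yaw": -4.56,"claw": 6.5},{"tx": 1.46,"ty": -3.86,"tz": 0,"yaw": -4.56,"claw": 6.5},{"tx": 1.46,"ty": -3.86,"tz": 0,"yaw": -4.56,"claw": 6.5},{"tx": 1.46,"ty": -3.86,"tz": 0,"yaw": -4.56,"claw": 6.5},{"tx": 1.46,"ty": -3.86,"tz": 0,"yaw": -4.56,"claw": 6.5}]' --newtons 20

```text
time_s: 2.1
position: [0.4961, -0.2629, 0.2499]
tool_rot: [[0.393, 0.919, -0.001], [0.919, -0.393, 0.001], [0.0, -0.001, -1.0]]
ft_force: [-0.2, -0.2, 1.6]
grip_width: 0.0649
gripper_force: 0.0
```

Request:
servo_tool --steps '[{"tx": 0,"ty": 0,"tz": 0,"yaw": 0,"claw": 6.5},{"tx": 0,"ty": 0,"tz": 0,"yaw": 0,"claw": 6.5},{"tx": 0,"ty": 0,"tz": 0,"yaw": 0,"claw": 6.5}]'

```text
time_s: 2.4
position: [0.4956, -0.2603, 0.2502]
tool_rot: [[0.389, 0.921, -0.001], [0.921, -0.389, 0.001], [0.0, -0.001, -1.0]]
ft_force: [0.3, -0.0, 0.1]
grip_width: 0.0651
gripper_force: 0.0
```

Request:
servo_tool --steps '[{"tx": 0,"ty": 0,"tz": -2,"yaw": 0,"claw": 6.5},{"tx": 0,"ty": 0,"tz": -2,"yaw": 0,"claw": 6.5},{"tx": 0,"ty": 0,"tz": -2,"yaw": 0,"claw": 6.5},{"tx": 0,"ty": 0,"tz": -2,"yaw": 0,"claw": 6.5},{"tx": 0,"ty": 0,"tz": -2,"yaw": 0,"claw": 6.5},{"tx": 0,"ty": 0,"tz": -2,"yaw": 0,"claw": 6.5},{"tx": 0,"ty": 0,"tz": -1,"yaw": 0,"claw": 6.5},{"tx": 0,"ty": 0,"tz": -1,"yaw": 0,"claw": 6.5},{"tx": 0,"ty": 0,"tz": 0,"yaw": 0,"claw": 5.0},{"tx": 0,"ty": 0,"tz": 0,"yaw": 0,"claw": 5.0},{"tx": 0,"ty": 0,"tz": 0,"yaw": 0,"claw": 5.0}]'

```text
time_s: 3.5
position: [0.4962, -0.2614, 0.1111]
tool_rot: [[0.39, 0.921, 0.001], [0.921, -0.39, -0.001], [-0.0, 0.001, -1.0]]
ft_force: [0.4, 0.2, -0.1]
grip_width: 0.0498
gripper_force: 0.0
```

Run:
```python
from h import *
I,D=env.get_image("side");cv2.imwrite("pics/s2.png",cv2.resize(I[280:470,230:460,::-1],None,fx=3.1,fy=3.1))
```

```text
(no output)
```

View pics/s2.png

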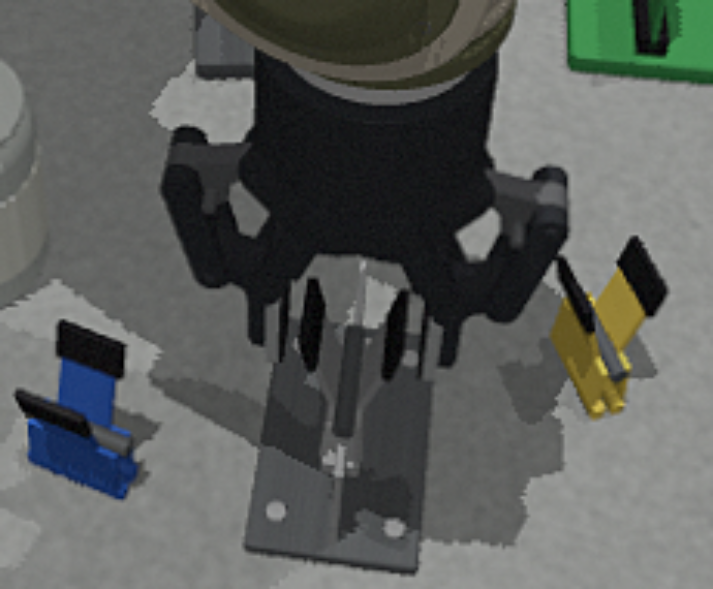

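The crop shows the tails at (313,325) and (397,335), centred between the pads at (283,325) and (430,335). Next I'll pinch to 1.9 cm.

Request:
servo_tool --steps '[{"tx": 0,"ty": 0,"tz": 0,"yaw": 0,"claw": 4.0},{"tx": 0,"ty": 0,"tz": 0,"yaw": 0,"claw": 3.5},{"tx": 0,"ty": 0,"tz": 0,"yaw": 0,"claw": 3.0},{"tx": 0,"ty": 0,"tz": 0,"yaw": 0,"claw": 2.5},{"tx": 0,"ty": 0,"tz": 0,"yaw": 0,"claw": 2.2},{"tx": 0,"ty": 0,"tz": 0,"yaw": 0,"claw": 1.9},{"tx": 0,"ty": 0,"tz": 0,"yaw": 0,"claw": 1.9},{"tx": 0,"ty": 0,"tz": 0,"yaw": 0,"claw": 1.9},{"tx": 0,"ty": 0,"tz": 0,"yaw": 0,"claw": 1.9},{"tx": 0,"ty": 0,"tz": 0,"yaw": 0,"claw": 1.9}]' --newtons 20

```text
time_s: 4.55
position: [0.4959, -0.2612, 0.1103]
tool_rot: [[0.39, 0.921, -0.0], [0.921, -0.39, 0.0], [0.0, -0.0, -1.0]]
ft_force: [-0.3, -0.8, -1.5]
grip_width: 0.0191
gripper_force: 8.2
```

Request:
servo_tool --steps '[{"tx": 0,"ty": 0,"tz": 0.5,"yaw": 0,"claw": 1.9},{"tx": 0,"ty": 0,"tz": 0.5,"yaw": 0,"claw": 1.9},{"tx": 0,"ty": 0,"tz": 1,"yaw": 0,"claw": 1.9},{"tx": 0,"ty": 0,"tz": 1,"yaw": 0,"claw": 1.9},{"tx": 0,"ty": 0,"tz": 1,"yaw": 0,"claw": 1.9},{"tx": 0,"ty": 0,"tz": 1.5,"yaw": 0,"claw": 1.9},{"tx": 0,"ty": 0,"tz": 1.5,"yaw": 0,"claw": 1.9},{"tx": 0,"ty": 0,"tz": 1.5,"yaw": 0,"claw": 1.9},{"tx": 0,"ty": 0,"tz": 1.5,"yaw": 0,"claw": 1.9},{"tx": 0,"ty": 0,"tz": 1.5,"yaw": 0,"claw": 1.9},{"tx": 0,"ty": 0,"tz": 1.5,"yaw": 0,"claw": 1.9},{"tx": 0,"ty": 0,"tz": 1,"yaw": 0,"claw": 1.9},{"tx": 0,"ty": 0,"tz": 0.5,"yaw": 0,"claw": 1.9},{"tx": 0,"ty": 0,"tz": 0,"yaw": 0,"claw": 1.9}]'

```text
time_s: 5.95
position: [0.4959, -0.2612, 0.2559]
tool_rot: [[0.39, 0.921, 0.001], [0.921, -0.39, -0.001], [-0.0, 0.001, -1.0]]
ft_force: [-0.7, -1.4, -1.6]
grip_width: 0.0193
gripper_force: 8.1
```

Run:
```python
from h import *
I,D=env.get_image("side");np.savez("f_s3",I=I,D=D);p=proj("side",env.observe()["position"])[0].astype(int);print(p)
y0,x0=max(p[1]-80,0),max(p[0]-110,0);print(x0,y0);cv2.imwrite("pics/s3.png",cv2.resize(I[y0:y0+190,x0:x0+220,::-1],None,fx=3.1,fy=3.1))
```

```text
[350 296]
240 216
```

View pics/s3.png

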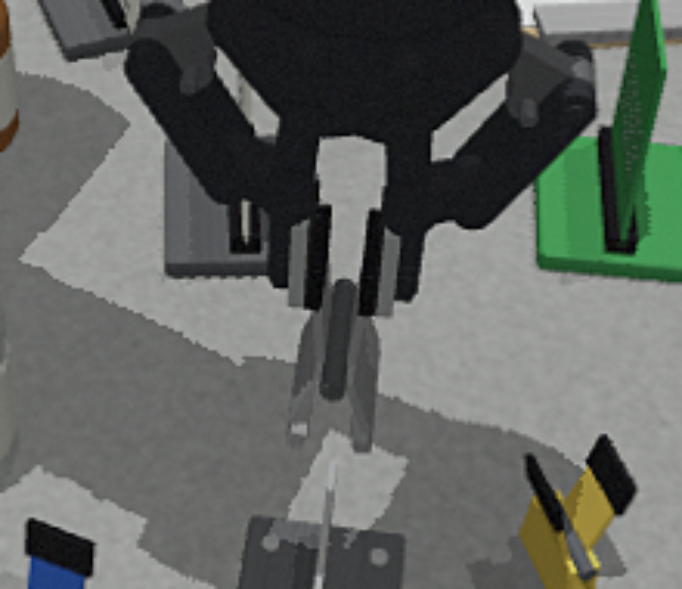

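The clip hangs open: tails at (318,260) and (372,265), jaw tips at (298,440) and (362,447), clear of the plate. Now I'll carry it above the card.

Request:
servo_tool --steps '[{"tx": 0.2,"ty": 1.0,"tz": 0,"yaw": 0.6,"claw": 1.9},{"tx": 0.3,"ty": 1.9,"tz": 0,"yaw": 0.6,"claw": 1.9},{"tx": 0.3,"ty": 1.9,"tz": 0,"yaw": 0.6,"claw": 1.9},{"tx": 0.3,"ty": 1.9,"tz": 0,"yaw": 0.6,"claw": 1.9},{"tx": 0.3,"ty": 1.9,"tz": 0,"yaw": 0.6,"claw": 1.9},{"tx": 0.3,"ty": 1.9,"tz": 0,"yaw": 0.6,"claw": 1.9},{"tx": 0.3,"ty": 1.9,"tz": 0,"yaw": 0.6,"claw": 1.9},{"tx": 0.3,"ty": 1.9,"tz": 0,"yaw": 0.6,"claw": 1.9},{"tx": 0.3,"ty": 1.9,"tz": 0,"yaw": 0.6,"claw": 1.9},{"tx": 0.3,"ty": 1.9,"tz": 0,"yaw": 0.6,"claw": 1.9},{"tx": 0.3,"ty": 1.9,"tz": 0,"yaw": 0.6,"claw": 1.9},{"tx": 0.3,"ty": 1.9,"tz": 0,"yaw": 0.6,"claw": 1.9},{"tx": 0.3,"ty": 1.9,"tz": 0,"yaw": 0.6,"claw": 1.9},{"tx": 0.3,"ty": 1.9,"tz": 0,"yaw": 0.6,"claw": 1.9},{"tx": 0.3,"ty": 1.2,"tz": 0,"yaw": 0.6,"claw": 1.9},{"tx": 0.18,"ty": 0.6,"tz": 0,"yaw": 0.6,"claw": 1.9},{"tx": 0,"ty": 0,"tz": 0,"yaw": 0,"claw": 1.9},{"tx": 0,"ty": 0,"tz": 0,"yaw": 0,"claw": 1.9},{"tx": 0,"ty": 0,"tz": 0,"yaw": 0,"claw": 1.9}]'

```text
time_s: 7.9
position: [0.5416, 0.0132, 0.2553]
tool_rot: [[0.232, 0.973, -0.0], [0.973, -0.232, -0.0], [-0.0, -0.0, -1.0]]
ft_force: [0.2, 0.2, -0.7]
grip_width: 0.019
gripper_force: 8.1
```

Run:
```python
from h import *
I,D=env.get_image("side");np.savez("f_s4",I=I,D=D);o=env.observe();t=o["position"];print(t,o["tool_rot"][:,1],o["gripper_force"])
p=proj("side",t)[0].astype(int)
x0,y0=p[0]-90,p[1]-50;print(x0,y0);cv2.imwrite("pics/s4.png",cv2.resize(I[y0:y0+170,x0:x0+180,::-1],None,fx=3.4,fy=3.4))
X,Y=np.meshgrid(range(p[0]-60,p[0]+60),range(p[1],p[1]+130));px=np.c_[X.ravel(),Y.ravel()];P=depthpts("side",px,D)
yv=o["tool_rot"][:,1];xv=o["tool_rot"][:,0];a=(P-t)@yv;b=(P-t)@xv;h=P[:,2]-t[2]
for lo in np.arange(-.075,-.02,.005):
    m=(h>lo)&(h<lo+.005)&(abs(a)<.03)&(abs(b)<.04)
    if m.sum(): print(round(lo,3),m.sum(),"a",a[m].min().round(4),a[m].max().round(4),"neg/pos",a[m&(a<0)].mean().round(4),a[m&(a>0)].mean().round(4),"b",b[m].min().round(4),b[m].max().round(4))
m=(P[:,2]>.13)&(P[:,2]<.143)&(abs(a)<.06)&(abs(b)<.06)
print("card",m.sum(),P[m].mean(0),np.percentile(a[m],[2,50,98]),np.percentile(b[m],[0,100]))
print(np.polyfit(b[m],a[m],1))
```

```text
[0.54163594 0.01315737 0.2553057 ] [ 9.72707201e-01 -2.32035983e-01 -6.09026048e-05] 8.06206539273262
229 102
-0.075 8 a -0.0134 0.0141 neg/pos -0.0115 0.0111 b -0.0219 -0.019
-0.07 34 a -0.0135 0.0125 neg/pos -0.0106 0.0096 b -0.0243 -0.0011
-0.065 63 a -0.0134 0.0135 neg/pos -0.0113 0.0105 b -0.0232 0.0192
-0.06 38 a -0.012 0.0124 neg/pos -0.0112 0.011 b -0.0203 0.0204
-0.055 46 a -0.0106 0.0111 neg/pos -0.0097 0.0095 b -0.0202 0.0218
-0.05 40 a -0.0092 0.0092 neg/pos -0.0079 0.0074 b -0.0206 0.019
-0.045 62 a -0.0078 0.0076 neg/pos -0.0054 0.0038 b -0.0234 0.0222
-0.04 104 a -0.0063 0.0065 neg/pos -0.0022 0.0024 b -0.0239 0.0244
-0.035 21 a -0.0064 0.0064 neg/pos -0.0058 0.0048 b -0.0124 0.0116
-0.03 15 a -0.0065 0.0075 neg/pos -0.0056 0.0054 b -0.0122 0.0118
-0.025 24 a -0.0079 0.0076 neg/pos -0.006 0.0058 b -0.0121 -0.0001
card 94 [0.54115446 0.00897064 0.13838708] [-0.00077389  0.00052843  0.00225397] [-0.0454711  0.045867 ]
[-0.00221382  0.00050102]
```

View pics/s4.png

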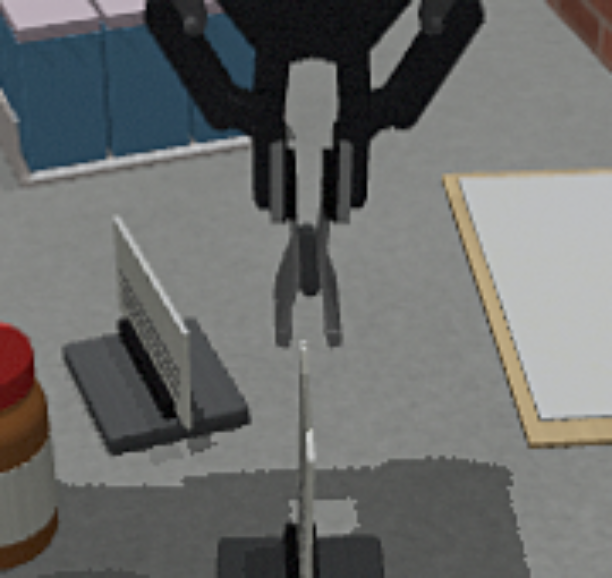

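The jaws at (283,340) and (335,340) straddle the card edge at (304,345). The card lies 0.5 mm from the clip's mid-plane and is parallel to it. The jaw tips are about 69 mm below the TCP, so I'll lower by 62 mm.

Request:
servo_tool --steps '[{"tx": 0.05,"ty": 0,"tz": -1,"yaw": 0,"claw": 1.9},{"tx": 0,"ty": 0,"tz": -1,"yaw": 0,"claw": 1.9},{"tx": 0,"ty": 0,"tz": -1,"yaw": 0,"claw": 1.9},{"tx": 0,"ty": 0,"tz": -0.6,"yaw": 0,"claw": 1.9},{"tx": 0,"ty": 0,"tz": -0.5,"yaw": 0,"claw": 1.9},{"tx": 0,"ty": 0,"tz": -0.5,"yaw": 0,"claw": 1.9},{"tx": 0,"ty": 0,"tz": -0.4,"yaw": 0,"claw": 1.9},{"tx": 0,"ty": 0,"tz": -0.4,"yaw": 0,"claw": 1.9},{"tx": 0,"ty": 0,"tz": -0.4,"yaw": 0,"claw": 1.9},{"tx": 0,"ty": 0,"tz": -0.4,"yaw": 0,"claw": 1.9},{"tx": 0,"ty": 0,"tz": 0,"yaw": 0,"claw": 1.9},{"tx": 0,"ty": 0,"tz": 0,"yaw": 0,"claw": 1.9},{"tx": 0,"ty": 0,"tz": 0,"yaw": 0,"claw": 1.9},{"tx": 0,"ty": 0,"tz": 0,"yaw": 0,"claw": 1.9}]'

```text
time_s: 9.35
position: [0.5423, 0.0138, 0.1935]
tool_rot: [[0.231, 0.973, 0.0], [0.973, -0.231, -0.0], [0.0, 0.0, -1.0]]
ft_force: [-0.4, 0.9, -0.6]
grip_width: 0.0192
gripper_force: 8.1
```

Run:
```python
from h import *
I,D=env.get_image("side");o=env.observe();t=o["position"];print(t,o["gripper_force"],o["ft_force"],o["grip_width"])
p=proj("side",t)[0].astype(int)
x0,y0=p[0]-60,p[1]-30;print(x0,y0);cv2.imwrite("pics/s5.png",cv2.resize(I[y0:y0+110,x0:x0+120,::-1],None,fx=5,fy=5,interpolation=2))
```

```text
[0.54222967 0.01378874 0.1934864 ] 8.066487461328506 [-0.19149956  0.25153681 -0.85662439] 0.019377820075203788
259 159
```

View pics/s5.png

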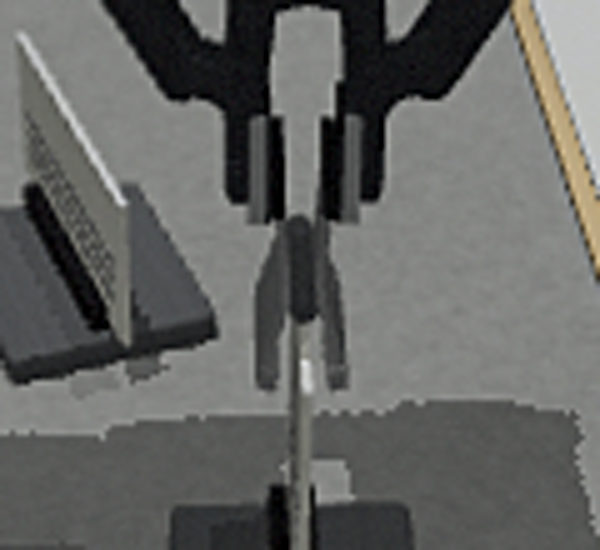

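The jaws at (266,385) and (338,385) sit either side of the card, which spans columns 290–312 there, with a gap on each side and the pivot above the edge. I'll hand the job in.

```bash
python3 -c "
from rig import env
print(env.close_job())"
```

```text
the job is handed in; nothing more can be done
None
```

I handed the job in with the clip squeezed open (19 mm over the tails, about 8 N) astride the middle of the tall card's top edge. The jaw tips are about 15 mm below the edge, and the last picture shows a gap on both sides; no verdict came back from the judging.

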